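# Check the clutch hand lever's stop

### The arm

A 6-joint arm with a two-finger parallel gripper is mounted at the origin on the work surface. World frame = base frame: x ahead of the robot, y to its left, z up, the work surface at z = 0. Lengths are in m, angles in rad, forces in N, time in s.
With the tool pointing down it reaches from about 0.25 to 0.775 m from the base axis. Payload 4 kg.
Tool frame: the origin (TCP) lies midway between the tips of the shut fingers; the grasp point (between the pads) lies 19 mm behind it; z points along the fingers, y is the line along which they close (so a half turn about z gives the same grasp; the last joint's range is limited). The gripper opens to 85 mm and grips with 20 to 120 N. Pads are 22 mm wide; open, the fingers measure 114 mm over their backs; the gripper's body (76 mm by 85 mm) begins 54 mm behind the grasp point. The pads swing forward as they close: fully open they stand 13 mm farther back than shut.
Start: joints at [-1.367, 0.087, 1.371, -0, 1.684, -0.103], TCP at [0.166, -0.524, 0.231] pointing down, gripper open.
Joint ranges: [-3.1, 3.1], [-0.76, 2.03], [0.27, 2.55], [-1.08, 4.22], [0.17, 2.65], [-2.57, 2.57]. Speed limits (rad/s): [2.79, 2.79, 3.14, 3.14, 3.14, 3.14].

### API

Orientations are given as [roll, pitch, yaw] about the fixed x, y, z axes, in that order (R = Rz(yaw) Ry(pitch) Rx(roll)).
In Python, from rig import ctrl, camera, spot_in, trace, place_of gives the robot as it stands.
- The arm moves only by the shell command python3 -m pendant 'ROWS' [OPENING] [FORCE]. ROWS is JSON, a list of rows, each a list of 6 numbers: the shift along the tool's x, y, z normalised to -1 to 1, where 1 is 200 mm, then the turn, a rotation vector about the tool's x, y, z normalised to -1 to 1, where 1 is pi rad. A call has 1 to 8 rows; each row is the pose to reach, as a shift and turn from the pose commanded when the call began, along the tool's axes at that moment, turning the shorter way round; what a row does not reach only later rows make up. A row lasts 1/12 s, in which the tool goes at most 41.7 mm and 7.16 degrees, less where a joint would pass 70% of its speed; a pose out of reach is approached as far as the arm can. A call with a number of a shift or a turn outside -1 to 1 is refused whole. A call with a gripper value outside its range is refused whole. OPENING is the gripper's target within -1 to 1 (fully open at 1, half-way at 0, shut at -1), set as the call begins (- or left out, the last holds). The fingers move at their own pace and stop on an object; FORCE is the grip in N (left out, the last holds). Time passes only in rows, so rows that repeat a pose let the fingers close. It gives the time, the measured TCP pose, the force, the opening and the grip force at its end, in the units of the state.
- ctrl.observe(): the state, without advancing time (a new reading comes with each control period).
- camera(name): name is "side" or "top" or "wrist"; returns a dict with "pixels" (420x560x3 uint8, red, green, blue), "vfov" (degrees; the focal length in pixels is half the picture's height over the tangent of half this angle, whatever the lens; pixels are square), "cx", "cy" (the principal point, pixels), "position" and "orientation" of the camera in the world. Camera axes: x right, y down, z forward; pixel columns grow to the right and rows downward; lengths in m; the calibration is good to about 2 mm. The wrist camera is an equidistant fisheye: a pixel r from the principal point sees the ray r / f radians off the axis. A picture is of the moment at which its call begins. There is no depth.
- ctrl.finish_job(): hands the job in; it is judged then, once.
Trained networks look in the newest picture that a camera, given by its name, has taken for a name from the list of things; names that differ only in an ending like _2 or _b are one class to them, and where a whole thing is asked for, a point or a joint stands for the part that bears it (a point fixed in the world has none). Each returns a list of dicts, best first, with "score" (0 to 1); they miss things now and then, are a little off and sometimes report something else, mostly with a low value. They report only what shows in the picture. A call takes as long as a camera call. They do not tell look-alikes from the thing itself.
- spot_in(camera, target): "box" ([left, top, right, bottom] in pixels, round what is visible of it).
- trace(camera, target): "pixels" (420x560 bool, what is visible of it) and "box" ([left, top, right, bottom] in pixels, round what is visible of it).
- place_of(camera, target): "location" ([column, row] in pixels: a listed point, or the origin of a listed thing).
The state is a dict: "t": time; "qpos": joint angles; "joint_vel": joint speeds; "tau": joint torques, N m; "tool_pos": TCP position; "eef_rot": TCP orientation; "wrist_force": force on the tool from outside, world axes, zero at the start; "wrist_torque": the same for the moment, N m; "opening": finger opening in m; "finger_force": force on a finger pad.
Only numpy, scipy, OpenCV 4.12 (cv2) and the standard library are available. Lean on these libraries where they do the work, as an engineer would, in place of code of your own. Each camera call takes 0.05 s, during which the arm holds its last target. There are 200 camera calls.

### The job

Check the blue clutch lever on the jeweller's bench. With the outside of the fingers, press it in towards its black bar until it comes up against its stop (it stops short of the bar), keep it there a moment, let it spring fully back out, then press it in to its stop once more and finish while still holding it there, so that the gap can be looked at. Do not grip the lever, lean on the bar or force the lever hard against its stop, and leave the red lever and the loose bench things alone.

Things in the scene. Friction and masses are not known exactly. Their poses are not given: they have to be found in the camera images.
- clutch_lever (a joint): The blue hand lever's turn about its upright pivot, rad: 0 = sprung fully out; grows as it is pressed in; 0.30 = against its stop, parallel to the bar. A spring pushes it out: 95 mm from the pivot it takes about 3 N to start it and 7.5 N to hold it just at the stop. It moves only horizontally.
- clutch_press (a point): Point inside the blue lever, at mid-thickness and mid-height, 95 mm from the pivot; turns with it. +x: square to the blade, towards the bar (the way to press); +y: along the blade to the pivot; +z up. The outer face to press is 6 mm off on the -x side. The straight blade is 130 mm long, 12 mm thick, 18 mm high, free below down to the base plate, with a 20 mm ball at its free end.
- clutch_hinge (a point): Pivot axis of the blue lever at the blade's mid-height (90 mm above the bench). Does not move; its axes are those of clutch_stand.
- clutch_stand: Fixed stand: dark base plate 115 x 190 mm, 8 mm thick, with two grey posts 30 x 14 mm, to 106 mm above the bench, at y = +-82 mm, carrying the black bar. Origin at bench height under the bar's middle; +y along the bar to the pivot's end, +x from lever to bar. Pivot at x -40, y +75 mm in a grey fork: it hides 10 mm of blade, reaches 14 mm outwards (-x) and 18 mm up and down from mid-height.
- clutch_bar: Fixed black ribbed grip bar of the blue lever, 28 mm thick, 150 mm long; origin at its middle, 90 mm above the bench, +y along it. With the lever at its stop a gap of 20 mm is left between blade and bar.
- brake_lever (a joint): The red hand lever's turn, same build and meaning as the blue one (0 = fully out). Not to be pressed.
- brake_stand: Fixed stand of the red lever, same build, sizes and axes as clutch_stand. The two stands may be on either side and are turned differently.
- tape: Loose roll of blue tape lying flat, 100 mm across, 24 mm high; origin under its centre.
- awl: Loose awl lying on the bench: dark round wooden handle 34 mm thick and 48 mm long, then a thin steel shaft; 94 mm long in all; origin at the handle's end, +x towards the point.
- graver: Loose graver lying on the bench: pale wooden handle 26 mm thick and 85 mm long, then a thin steel shaft; 126 mm long in all; origin at the handle's end, +x towards the point.
Not all that is in view belongs to the job. What is shaped like the clutch_stand but green or yellow is not meant.

How it is judged:
By the outcome, as a careful person would: the job done as asked, in the order asked, and still so for the second after the job is handed in, while the arm keeps its last pose, push and grip.
It also fails if it takes over 58 s, if anything falls off the work surface, if the arm or the gripper's body presses on something with over 40 N, if the wrist force passes 120 N, or if a joint passes its speed limit or range.

## Working session

There is one attempt and no reset: what is moved stays moved. The work goes in short steps, Python scripts to look and compute and a shell command to move; the robot and the scene stay as the last step left them, time stands still between calls to the robot, and variables do not carry over. Pictures are saved under pics/ and viewed, at most 10 in all, crops included, and the job is handed in when it is done.

```bash
mkdir -p pics; ls
python3 - <<'E'
from rig import ctrl,camera,spot_in,place_of
import cv2,numpy as np
s=ctrl.observe(); print(s['t'],s['tool_pos'],s['eef_rot'],s['wrist_force'],s['opening'])
ims=[]
for n in ['top','side']:
    c=camera(n); ims.append(c['pixels'][:,:,::-1]); print(n,c['vfov'],c['cx'],c['cy'],c['position'],c['orientation'])
    cv2.imwrite(f'pics/{n}0.png',ims[-1])
    for t in ['clutch_press','clutch_hinge','clutch_stand','clutch_bar','brake_stand']:
        print(t,[(np.round(d['location']),round(d['score'],2)) for d in place_of(n,t)][:4])
E
```

```text
pics
0.0 [ 0.16600474 -0.52382913  0.23012855] [-3.13936446e+00 -2.67787686e-04  3.06770262e-01] [-0.91162159  0.90977485  0.61748724] 0.08545599737282823
top 57.52432843636883 275.3622833534977 207.9411091663342 [3.92961152e-01 9.62180557e-04 1.08019392e+00] [-2.96905616e+00 -2.94251742e-04 -1.55615213e+00]
clutch_press [(array([166., 313.]), 0.73), (array([194., 218.]), 0.67)]
clutch_hinge [(array([170., 200.]), 0.96), (array([131., 303.]), 0.96), (array([322., 146.]), 0.9)]
clutch_stand [(array([351., 158.]), 0.97), (array([172., 285.]), 0.95), (array([210., 199.]), 0.79)]
clutch_bar [(array([199., 190.]), 0.88), (array([129., 237.]), 0.73), (array([162., 288.]), 0.7)]
brake_stand [(array([318., 225.]), 0.59), (array([414., 250.]), 0.38)]
side 53.97975669707111 281.92409505029644 208.4181859523017 [ 0.47699221 -0.87786971  0.86627884] [-2.31113071 -0.00264569 -0.10321358]
clutch_press [(array([327., 249.]), 0.82), (array([266., 160.]), 0.56), (array([188., 150.]), 0.47)]
clutch_hinge [(array([200., 137.]), 0.65), (array([355., 228.]), 0.63), (array([280., 146.]), 0.58)]
clutch_stand [(array([215., 170.]), 0.95), (array([353., 273.]), 0.69), (array([288., 182.]), 0.61)]
clutch_bar [(array([357., 251.]), 0.74), (array([283., 162.]), 0.67), (array([212., 148.]), 0.47)]
brake_stand [(array([269., 254.]), 0.57)]
```

View pics/top0.png

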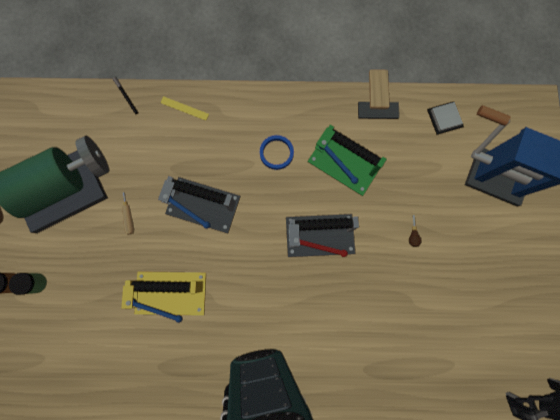

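View pics/side0.png

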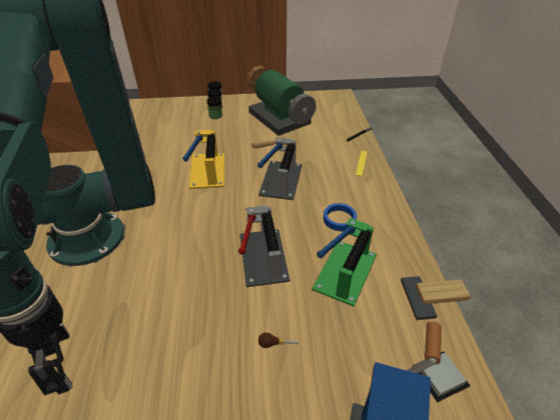

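The top view shows three blue levers: one on a dark stand at (200,205), one on a yellow stand at (167,295) and one on a green stand at (345,160). The red lever is on a dark stand at (320,235). In the side view the dark stand with the blue lever is at (282,170). I choose the dark stand and check it in a close crop.

```bash
cat > h.py <<'E'
import numpy as np
from scipy.spatial.transform import Rotation as R
def ray(c,px):
    f=210/np.tan(np.radians(c['vfov']/2))
    d=np.array([(px[0]-c['cx'])/f,(px[1]-c['cy'])/f,1.])
    return R.from_euler('xyz',c['orientation']).apply(d)
def at_z(c,px,z):
    d=ray(c,px);p=np.array(c['position']);return p+d*(z-p[2])/d[2]
def tri(c1,p1,c2,p2):
    a=[];b=[]
    for c,p in((c1,p1),(c2,p2)):
        d=ray(c,p);d/=np.linalg.norm(d);M=np.eye(3)-np.outer(d,d);a.append(M);b.append(M@np.array(c['position']))
    return np.linalg.solve(sum(a),sum(b))
E
python3 - <<'E'
from rig import camera,place_of,trace
from h import *
import cv2
c=camera('top');im=c['pixels'][:,:,::-1]
t=cv2.resize(im[170:240,150:250],(800,560),interpolation=cv2.INTER_CUBIC)
cv2.imwrite('pics/crop1.png',t)
for n,px,z in(('hinge',(170,200),.09),('press',(194,218),.09),('bar',(199,190),.09),('stand',(210,199),0)): print(n,at_z(c,px,z).round(4))
c2=camera('side')
print('tri hinge',tri(c,(170,200),c2,(280,146)).round(4),'press',tri(c,(194,218),c2,(266,160)).round(4))
m=[d for d in trace('top','clutch_lever')]
for d in m: print(d['score'],d['box'])
E
```

```text
hinge [0.5827 0.2813 0.09  ]
press [0.5357 0.2155 0.09  ]
bar [0.6108 0.2061 0.09  ]
stand [0.6045 0.1918 0.    ]
tri hinge [0.5885 0.2835 0.0837] press [0.5391 0.2185 0.0769]
0.82 [321.0, 143.2, 358.0, 187.3]
0.58 [168.9, 196.2, 214.2, 229.2]
0.58 [134.6, 303.5, 180.4, 322.2]
0.26 [301.0, 240.4, 350.4, 260.4]
```

View pics/crop1.png

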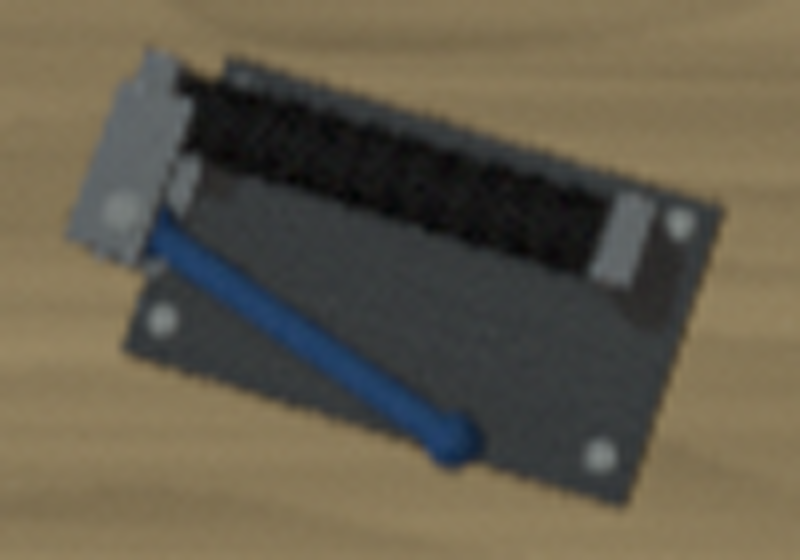

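The crop shows the blue lever on a dark plate, the only one of its kind. The pivot is at about (165,196), the ball at (206.5,224.6), and the bar runs from (174,185) to (226,199).

Run:
```python
from rig import camera,ctrl
from h import *
c=camera('top')
P=lambda a,b,z:at_z(c,(150+a/8-.5,170+b/8-.5),z)
hin=P(121,210,.108);ball=P(454,438,.092);b1=P(190,118,.1);b2=P(605,235,.1)
# plate corners at z 8mm
pc=[P(722,208,.008),P(627,507,.008),P(125,348,.008)]
print('hinge',hin,'ball',ball,np.linalg.norm((ball-hin)[:2]),'bar',b1,b2,np.linalg.norm(b1-b2))
print('plate',[np.linalg.norm(pc[0]-pc[1]),np.linalg.norm(pc[1]-pc[2])])
ang=lambda v:np.degrees(np.arctan2(v[1],v[0]))
print('yaw of +y from bar',ang(b1-b2),'plate',ang(pc[2]-pc[1]),ang(pc[0]-pc[1])+90,'blade',ang(hin-ball))
mid=(pc[0]+pc[2])/2; print('stand origin? plate mid',mid)
bm=(b1+b2)/2
for th in [np.radians(ang(pc[2]-pc[1])),np.radians(ang(b1-b2))]:
    y=np.array([np.cos(th),np.sin(th)]);x=np.array([y[1],-y[0]])
    print('x',x,'hinge from bar', bm[:2]-40*.001*x+.075*y, 'diff of hinge',((hin-bm)[:2]@x,(hin-bm)[:2]@y))
```

```text
hinge [0.5902419  0.29080242 0.108     ] ball [0.51943872 0.18239957 0.092     ] 0.12947690663226719 bar [0.62303085 0.27250356 0.1       ] [0.58586558 0.13469812 0.1       ] 0.14272910443186612
plate [np.float64(0.11189769386234923), np.float64(0.1880044008468746)]
yaw of +y from bar 74.90677764967947 plate 73.31621716960338 74.39032654546031 blade 56.84949317961564
stand origin? plate mid [0.58752548 0.21088246 0.008     ]
x [ 0.95790379 -0.2870894 ] hinge from bar [0.58766377 0.2869272 ] diff of hinge (np.float64(-0.03864293461789844), np.float64(0.0794522426559298))
x [ 0.96550344 -0.2603903 ] hinge from bar [0.58535735 0.28642921] diff of hinge (np.float64(-0.03642269348049561), np.float64(0.0804942399092369))
```

```bash
python3 -m pendant '[[0.87,-1,0,0,0,-0.315],[0.87,-1,0,0,0,-0.315],[0.87,-1,0,0,0,-0.315],[0.87,-1,0,0,0,-0.315],[0.87,-1,0,0,0,-0.315],[0.87,-1,0,0,0,-0.315],[0.87,-1,0,0,0,-0.315],[0.87,-1,0,0,0,-0.315]]' -1 20
cat > go.py <<'E'
import sys
from rig import ctrl
from h import *
s=ctrl.observe();T=R.from_euler('xyz',s['eef_rot'])
t=np.array(eval(sys.argv[1]))
print('shift',(T.inv().apply(t-s['tool_pos'])/.2).round(3),'turn',((T.inv()*R.from_euler('xyz',[np.pi,0,np.radians(74.2)])).as_rotvec()/np.pi).round(4))
E
python3 go.py '[.495,.236,.2]'
```

```text
t: 1.47
tool_pos: [0.2728, -0.278, 0.232]
eef_rot: [3.14, -0.0, 1.307]
wrist_force: [-0.1, -1.3, -0.3]
opening: 0.0
finger_force: 0.0
shift [2.771 0.404 0.161] turn [ 0.0006 -0.      0.004 ]
```

```bash
python3 -m pendant '[[1,0.15,0,0,0,0.004],[1,0.15,0,0,0,0.004],[1,0.15,0,0,0,0.004],[1,0.15,0,0,0,0.004],[1,0.15,0,0,0,0.004],[1,0.15,0,0,0,0.004]]' && python3 -m pendant '[[1,0.15,0,0,0,0],[1,0.15,0,0,0,0],[1,0.15,0,0,0,0],[1,0.15,0,0,0,0],[1,0.15,0,0,0,0],[1,0.15,0,0,0,0]]'
python3 go.py '[.495,.236,.2]'
```

```text
t: 1.97
tool_pos: [0.3563, -0.0912, 0.2317]
eef_rot: [3.14, -0.003, 1.294]
wrist_force: [-0.8, -0.1, -0.5]
opening: -0.0001
finger_force: 0.0
t: 2.47
tool_pos: [0.4414, 0.0912, 0.2308]
eef_rot: [-3.141, -0.003, 1.291]
wrist_force: [-0.7, -0.4, -0.0]
opening: 0.0001
finger_force: 0.0
shift [0.769 0.057 0.156] turn [-0.0002 -0.0009 -0.0013]
```

```bash
python3 -m pendant '[[0.77,0.06,0.1,0,0,0],[0.77,0.06,0.1,0,0,0],[0.77,0.06,0.1,0,0,0],[0.77,0.06,0.1,0,0,0],[0.77,0.06,0.1,0,0,0],[0.77,0.06,0.1,0,0,0],[0.77,0.06,0.1,0,0,0]]'
python3 go.py '[.495,.236,.07]'
python3 - <<'E'
from rig import camera
import cv2
c=camera('wrist');cv2.imwrite('pics/w1.png',c['pixels'][:,:,::-1])
E
```

```text
t: 3.05
tool_pos: [0.4951, 0.2297, 0.2112]
eef_rot: [-3.142, 0.001, 1.283]
wrist_force: [0.2, 0.5, -0.8]
opening: 0.0001
finger_force: 0.0
shift [ 0.031 -0.01   0.706] turn [-0.      0.0004 -0.0038]
```

View pics/w1.png

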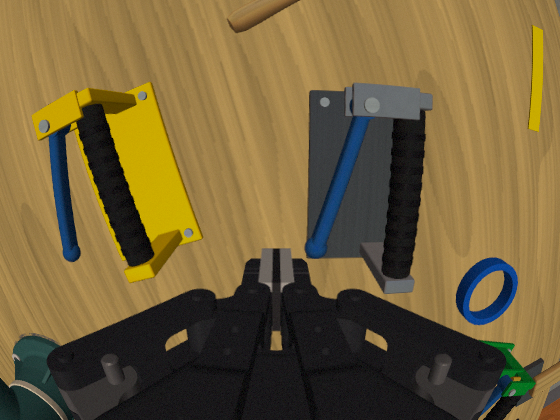

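The wrist view has the fingertips at (277,250), left of the blue lever. The ball is at (316,248), the hinge at (372,104), and the yellow stand is well clear on the left. I use this view to refine the hinge position.

Run:
```python
from rig import camera,ctrl,place_of
from h import *
c=camera('wrist');f=210/np.tan(np.radians(c['vfov']/2))
def fz(px,z):
    v=np.array([px[0]-c['cx'],px[1]-c['cy']]);r=np.hypot(*v);a=r/f
    d=R.from_euler('xyz',c['orientation']).apply([*(v/r*np.sin(a)),np.cos(a)]);p=np.array(c['position'])
    return (p+d*(z-p[2])/d[2]).round(4)
h=fz((372,104),.108);b=fz((316,247),.09)
print(h,b,np.linalg.norm((h-b)[:2]),np.degrees(np.arctan2(*(h-b)[[1,0]])))
b1=fz((410,110),.09);b2=fz((397,272),.09);print('bar',b1,b2,np.linalg.norm(b1-b2),np.degrees(np.arctan2(*(b1-b2)[[1,0]])))
for t in('clutch_press','clutch_hinge'):
    for d in place_of('wrist',t)[:3]: print(t,d['score'],np.round(d['location']),fz(d['location'],.09))
```

```text
[0.5898 0.2886 0.108 ] [0.5182 0.1818 0.09  ] 0.128579936226458 56.161626214608376
bar [0.6276 0.276  0.09  ] [0.5867 0.1331 0.09  ] 0.1486378821162358 74.02812975500753
clutch_press 0.8 [330. 209.] [0.5385 0.2119 0.09  ]
clutch_press 0.6 [ 66. 222.] [0.2904 0.2716 0.09  ]
clutch_hinge 0.95 [502. 381.] [ 0.7331 -0.1118  0.09  ]
clutch_hinge 0.86 [366. 108.] [0.5894 0.2862 0.09  ]
clutch_hinge 0.71 [376. 178.] [0.5837 0.2268 0.09  ]
```

```bash
python3 -m pendant '[[0.03,-0.01,0.15,0,0,-0.004],[0.03,-0.01,0.3,0,0,-0.004],[0.03,-0.01,0.45,0,0,-0.004],[0.03,-0.01,0.6,0,0,-0.004],[0.03,-0.01,0.7,0,0,-0.004],[0.03,-0.01,0.7,0,0,-0.004],[0.03,-0.01,0.7,0,0,-0.004]]'
python3 go.py '[.516,.222,.07]';python3 go.py '[.5432,.203,.07]'
```

```text
t: 3.83
tool_pos: [0.4942, 0.2362, 0.0707]
eef_rot: [-3.14, 0.001, 1.295]
wrist_force: [1.2, 0.2, 0.2]
opening: 0.0002
finger_force: 0.0
shift [-0.039  0.124  0.004] turn [-0.0006  0.0005  0.0001]
shift [-0.093  0.281  0.003] turn [-0.0006  0.0005  0.0001]
```

```bash
python3 -m pendant '[[-0.03,0.04,0,0,0,0],[-0.05,0.08,0,0,0,0],[-0.07,0.12,0,0,0,0],[-0.09,0.15,0,0,0,0],[-0.09,0.15,0,0,0,0]]'; python3 -m pendant '[[0,0.02,0,0,0,0],[0,0.04,0,0,0,0],[0,0.06,0,0,0,0],[0,0.06,0,0,0,0],[0,0.06,0,0,0,0]]'; python3 go.py '[.5432,.203,.07]'
```

```text
t: 4.25
tool_pos: [0.5204, 0.2114, 0.0727]
eef_rot: [3.14, -0.002, 1.295]
wrist_force: [-1.9, 2.5, 2.1]
opening: 0.0001
finger_force: 1.7
t: 4.67
tool_pos: [0.5293, 0.208, 0.0708]
eef_rot: [-3.139, 0.002, 1.296]
wrist_force: [-5.8, 0.2, 3.2]
opening: -0.0001
finger_force: 2.6
shift [-0.005  0.074  0.004] turn [-0.0009  0.0008  0.0004]
```

```bash
python3 -m pendant '[[0,0.02,0,0,0,0],[0,0.04,0,0,0,0],[0,0.04,0,0,0,0],[0,0.04,0,0,0,0]]'; python3 -m pendant '[[0,0.01,0,0,0,0],[0,0.01,0,0,0,0],[0,0.01,0,0,0,0]]'
python3 - <<'E'
from rig import camera
import cv2
c=camera('wrist');cv2.imwrite('pics/w2.png',c['pixels'][:,:,::-1])
E
```

```text
t: 5.0
tool_pos: [0.5362, 0.2054, 0.0704]
eef_rot: [-3.137, 0.004, 1.296]
wrist_force: [-6.5, -0.8, 2.6]
opening: 0.0004
finger_force: 3.1
t: 5.25
tool_pos: [0.5379, 0.2049, 0.0703]
eef_rot: [-3.137, 0.004, 1.297]
wrist_force: [-6.7, -1.1, 3.0]
opening: -0.0004
finger_force: 3.3
```

View pics/w2.png

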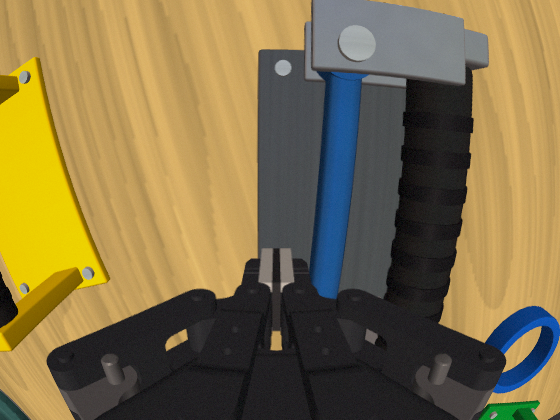

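The picture shows the finger back at (310,285) against the blade, which is not yet parallel to the bar. I continue in small steps and watch for the force to rise.

```bash
for i in 1; do python3 -m pendant '[[0,0.01,0,0,0,0],[0,0.01,0,0,0,0],[0,0.01,0,0,0,0]]'; done | egrep 'tool_pos|force'; python3 -m pendant '[[0,0.01,0,0,0,0],[0,0.01,0,0,0,0],[0,0.01,0,0,0,0]]'| egrep 'tool_pos|force'
```

```text
tool_pos: [0.5396, 0.2042, 0.0702]
wrist_force: [-8.7, -1.8, 3.1]
finger_force: 3.5
tool_pos: [0.5414, 0.2036, 0.0702]
wrist_force: [-7.2, -1.4, 2.3]
finger_force: 3.6
```

```bash
python3 -m pendant '[[0,0.005,0,0,0,0],[0,0.005,0,0,0,0],[0,0.005,0,0,0,0]]'| egrep 'tool_pos|force';python3 -m pendant '[[0,0.005,0,0,0,0],[0,0.005,0,0,0,0],[0,0.005,0,0,0,0]]'| egrep 'tool_pos|force'
```

```text
tool_pos: [0.5423, 0.2033, 0.0702]
wrist_force: [-8.4, -1.4, 3.0]
finger_force: 3.8
tool_pos: [0.5424, 0.2032, 0.0702]
wrist_force: [-11.3, -1.7, 4.2]
finger_force: 5.0
```

The force rises with no further travel, so the lever is at its stop. I hold it there and check with a picture.

```bash
python3 -m pendant '[[0,0,0,0,0,0],[0,0,0,0,0,0],[0,0,0,0,0,0],[0,0,0,0,0,0],[0,0,0,0,0,0],[0,0,0,0,0,0],[0,0,0,0,0,0],[0,0,0,0,0,0]]'| egrep 't:|tool_pos|force';python3 -m pendant '[[0,0.002,0,0,0,0],[0,0.002,0,0,0,0],[0,0.002,0,0,0,0],[0,0.002,0,0,0,0]]'| egrep 'tool_pos|force'
python3 - <<'E'
from rig import camera
import cv2
c=camera('wrist');cv2.imwrite('pics/w3.png',c['pixels'][:,:,::-1])
E
```

```text
t: 6.97
tool_pos: [0.5424, 0.2032, 0.0702]
eef_rot: [-3.134, 0.005, 1.297]
wrist_force: [-10.9, -1.8, 4.8]
finger_force: 4.9
tool_pos: [0.5424, 0.2032, 0.0702]
wrist_force: [-11.4, -0.7, 5.6]
finger_force: 5.4
```

View pics/w3.png

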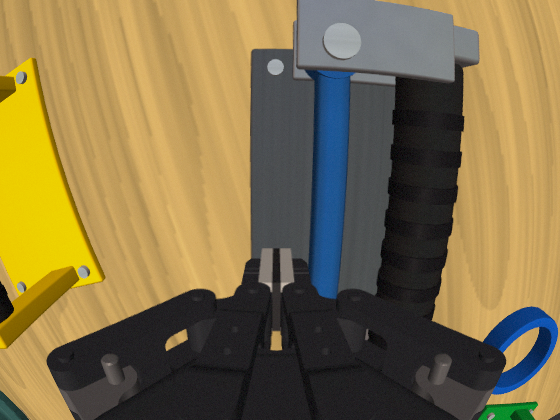

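The blade is parallel to the bar and against its stop, with the gap open. Now I let it spring fully out.

```bash
python3 -m pendant '[[0,-0.04,0,0,0,0],[0,-0.08,0,0,0,0],[0,-0.12,0,0,0,0],[0,-0.16,0,0,0,0],[0,-0.2,0,0,0,0],[0,-0.24,0,0,0,0],[0,-0.24,0,0,0,0],[0,-0.24,0,0,0,0]]'| egrep 't:|tool_pos|force'; python3 -m pendant '[[0,0,0,0,0,0],[0,0,0,0,0,0],[0,0,0,0,0,0],[0,0,0,0,0,0],[0,0,0,0,0,0],[0,0,0,0,0,0]]'| egrep 't:|tool_pos|force'
python3 - <<'E'
from rig import camera
import cv2
c=camera('wrist');cv2.imwrite('pics/w4.png',c['pixels'][:,:,::-1])
E
```

```text
t: 8.02
tool_pos: [0.5002, 0.2169, 0.0716]
eef_rot: [3.14, 0.0, 1.297]
wrist_force: [-0.1, 0.3, -0.3]
finger_force: 0.0
t: 8.52
tool_pos: [0.5002, 0.217, 0.0712]
eef_rot: [-3.142, 0.0, 1.296]
wrist_force: [0.0, -0.4, -0.7]
finger_force: 0.0
```

View pics/w4.png

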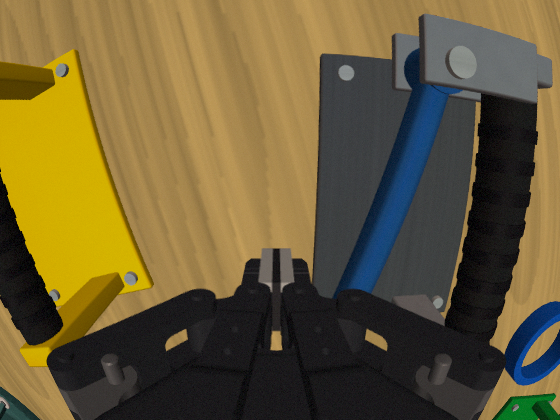

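The lever is sprung out at its tilt, with the blade from (350,285) to (430,90), clear of the fingers, and the force is zero. Second press, slowing near the stop:

```bash
python3 -m pendant '[[0,0.04,0,0,0,0],[0,0.08,0,0,0,0],[0,0.12,0,0,0,0],[0,0.15,0,0,0,0],[0,0.18,0,0,0,0],[0,0.2,0,0,0,0],[0,0.21,0,0,0,0],[0,0.215,0,0,0,0]]'| egrep 't:|tool_pos|force'; python3 -m pendant '[[0,0.005,0,0,0,0],[0,0.01,0,0,0,0],[0,0.015,0,0,0,0],[0,0.02,0,0,0,0],[0,0.023,0,0,0,0],[0,0.023,0,0,0,0],[0,0.023,0,0,0,0]]'| egrep 't:|tool_pos|force'
```

```text
t: 9.23
tool_pos: [0.5395, 0.204, 0.07]
eef_rot: [-3.135, 0.005, 1.296]
wrist_force: [-8.5, -2.2, 2.3]
finger_force: 3.5
t: 9.82
tool_pos: [0.5423, 0.203, 0.07]
eef_rot: [-3.132, 0.006, 1.296]
wrist_force: [-12.3, -1.4, 5.6]
finger_force: 5.3
```

```bash
python3 -m pendant '[[0,0,0,0,0,0],[0,0,0,0,0,0],[0,0,0,0,0,0],[0,0,0,0,0,0],[0,0,0,0,0,0],[0,0,0,0,0,0],[0,0,0,0,0,0],[0,0,0,0,0,0]]'| egrep 't:|tool_pos|force'
python3 - <<'E'
from rig import camera,ctrl
import cv2
a=cv2.imread('pics/w3.png');b=camera('wrist')['pixels'][:,:,::-1]
print('diff vs first stop',cv2.absdiff(a,b.copy()).mean(), 'vs out',cv2.absdiff(cv2.imread('pics/w4.png'),b.copy()).mean())
print(ctrl.finish_job())
E
```

```text
t: 10.48
tool_pos: [0.5423, 0.203, 0.07]
eef_rot: [-3.132, 0.006, 1.296]
wrist_force: [-11.6, -3.6, 3.7]
finger_force: 5.3
diff vs first stop 2.50452947845805 vs out 38.520496031746035
the job is handed in; nothing more can be done
None
```

The blue clutch lever was pressed to its stop and held, let spring fully out, then pressed to its stop again. I handed the job in with it still held there at about 12 N; the hand-in gave no verdict.

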